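# Put the remote in its charging case and close the sliding door

## Task

Lay the small remote control, keys up, in the dock inside the charging case so that it sits fully down, and let go of it. Then slide the case's glass door gently shut until it meets the rubber closing strip of the frame, and press it home against the strip for about a second, with roughly the force of a one-kilo weight, never twice that. Leave the door touching the strip, the remote in its dock, and everything else on the console undisturbed.

Things in the scene. Friction and masses are not known exactly. Their poses are not given: they have to be found in the camera images.
- remote: the small remote control: a grey bar 130 (x) x 38 (y) x 22 (z) mm, black keys on top, about 0.11 kg, lying flat, keys up, on the console. Origin: centre of its underside; x along its length (either way round fits the dock), z out of the key side. The longer grey remote is a bystander; either may lie on either side
- case: the charging case, fixed to the console: a low wooden box 200 (x) x 360 (y) mm. Origin: centre of its underside; its door closes towards +y. The -y half is a closed deck, the +y half a well open at the top (inside: x -88 to 88, y 6 to 168 mm from the origin, floor at z 6 mm) with the dock in it. Side rails along y reach z 64 mm
- dock (a point): on the case at (0, 80, 24) mm from its origin, axes as the case's: here the centre of the seated remote's underside lies, its length along the case's x. The dock is two black cups for the remote's ends: pocket 136 x 44 mm (3 mm clearance all round), floor z 24, walls up to z 38 mm. Between the cups, x -39 to 39 mm, the fingers have room down to the well's floor
- door (a joint): the door's place along its track (the case's y), in m, falling as it closes. It starts open, at 0.145 to 0.168, and meets the rubber strip at 0.006 to 0.028, depending on the strip's unknown setting: find it by feel. The door stays where it is left; 3 N moves it slowly, quicker motion takes a little more (8 N per m/s). It clears a seated remote by 8 mm but strikes one that is not fully down
- pull (a point): middle of the top edge of the door's pull, an upright dark steel bar across the middle of the door: 90 mm long along the case's x, 12 mm thick along y, standing 26 mm above the door's top face (its top edge is 88 mm above the console). Axes as the case's. The door is pushed shut by this bar towards the case's +y
- long_remote: the longer grey remote, 190 x 52 x 22 mm, lying on the console beside or across from the small one; a bystander. Origin: centre of its underside
- disc_stack: a stack of four disc cases, 135 x 172 x 56 mm; a bystander, origin at the centre of its underside
- disc_case: a single disc case lying flat, 135 x 172 x 14 mm; a bystander, origin as above
- can: a drinks can, 66 mm across, 115 mm high; a bystander, origin as above
- bowl: a white bowl, 150 mm across, 60 mm high; a bystander, origin as above
- mug: a blue mug, 80 mm across, 90 mm high; a bystander, origin as above
- glasses_case: a grey spectacle case, 150 x 60 x 40 mm; a bystander, origin as above
- panel (a point): middle of the door's top face (axes as the case's). The door is a flat frosted-glass panel in an aluminium frame, 174 x 174 x 8 mm, lying level on top of the case: underside 54, top 62 mm above the console
- frame: closing end of the case's frame: an aluminium post, 12 mm thick, 70 mm high, across the case's +y end. Origin: middle of its underside, 174 mm from the case's origin in y; axes as the case's. It carries the black rubber closing strip (150 mm long, 10 mm thick along y, 54 to 68 mm above the console), clamped ahead of the post at an unknown setting; the door's leading edge meets it; it is firm and gives well under 1 mm
Mind the look-alikes: they are no part of the job. Leave any yellow look-alike of the remote alone.

How it is judged:
On the way, in this order (a step that is already met when the one before it is completed fails the run):
1. the remote lies seated in the dock, keys up, let go of, the door still open (horizontal distance between remote and dock below 0.006 m and z of remote in the frame of dock below 0.003 m and angle between remote's own z axis and vertical below 0.06 rad and contact force between the fingers and remote below 0.3 N and value of joint door above 0.1 m), for 0.2 s.
2. the door is pressed by the fingers, bearing on the rubber strip with more than 5 N for half a second (contact force between door and frame above 5 N and contact force between the fingers and door above 5 N and value of joint door below 0.03 m), for 0.5 s.
At the end, for the whole second after the job is handed in: the door stands closed, touching the rubber strip (bearing on it with more than 0.2 N, as it does by itself after being pressed), and the remote lies at rest in the dock, keys up: within 6 mm of its centre, within 3 mm of fully down, tilted less than 0.06 rad (value of joint door below 0.03 m and contact force between door and frame above 0.2 N and horizontal distance between remote and dock below 0.006 m and z of remote in the frame of dock below 0.003 m and angle between remote's own z axis and vertical below 0.06 rad and linear speed of remote below 0.02 m/s).
It fails at once if the door is pushed by the robot, rammed against the remote or pressed against the strip with more than 20 N (contact force between any of the fingers, the arm, remote and door above 20 N or contact force between door and frame above 20 N).
It fails at once if another thing on the console is moved by more than 25 mm (distance of any of long_remote, disc_stack, disc_case, can, bowl, mug, glasses_case from where it was at the start of the episode above 0.025 m).
It also fails if it takes over 69 s, if anything falls off the work surface, if the arm or the gripper's body presses on something with over 40 N, if the wrist force passes 120 N, or if a joint passes its speed limit or range.

## Robot

A 6-joint arm with a two-finger parallel gripper is mounted at the origin on the work surface. World frame = base frame: x ahead of the robot, y to its left, z up, the work surface at z = 0. Lengths are in m, angles in rad, forces in N, time in s.
With the tool pointing down it reaches from about 0.275 to 0.775 m from the base axis. Payload 14.6 kg.
Tool frame: the origin (TCP) lies on the front face of the gripper's body, between the roots of the fingers; the fingertips stand 73 mm ahead of it and the grasp point (between the pads) lies 54 mm ahead of it; z points along the fingers, y is the direction in which the jaws open and shut (so a half turn about z gives the same grasp; the last joint's range is limited). The gripper opens to 85 mm and grips with 20 to 120 N. Pads are 22 mm wide; open, the fingers measure 114 mm over their backs; the gripper's body (76 mm by 85 mm) begins 54 mm behind the grasp point. The pads swing forward as they close: fully open they stand 13 mm farther back than shut.
Start: joints at [-1.492, 0.263, -0.048, 1.259, 0, 1.415], TCP at [0.122, -0.511, 0.304] pointing down, gripper open.
Joint ranges: [-2.65, 2.65], [-0.89, 1.7], [-1.18, 1.37], [-2.13, 2.11], [-1.35, 1.29], [-3.14, 3.14]. Speed limits (rad/s): [1.89, 1.89, 2.57, 2.79, 3.14, 3.14].

## Interface

Orientations are given as a rotation vector (axis times angle).
In Python, from bench import * gives the robot as it stands. The module is installed in compiled form; this text tells all that it offers.
- The arm moves only by the shell command python3 -m handwheel 'ROWS' [FORCE]. ROWS is JSON, a list that holds one entry, the list of rows, each a list of 7 numbers: the shift along the world's x, y, z in m, then the turn, a rotation vector about the world's x, y, z in degrees, then the closure, from 0 (fully open) to 1 (shut). In form: [[[x, y, z, rx, ry, rz, gripper], ...]]. A call has 1 to 8 rows; each row is the pose to reach, as a shift and turn from the pose commanded when the call began; what a row does not reach only later rows make up. A row lasts 1/8 s, in which the tool goes at most 62.5 mm and 10.7 degrees, less where a joint would pass 70% of its speed; a pose out of reach is approached as far as the arm can. A call with a gripper value outside its range is refused whole. The fingers move at their own pace and stop on an object; FORCE is the grip in N (left out, the last holds). Time passes only in rows, so rows that repeat a pose let the fingers close. It gives the time, the measured TCP pose, the force and the opening at its end, in the units of the state.
- get_state(): the state, without advancing time (a new reading comes with each control period).
- read_camera(name): name is "scene" or "top" or "wrist"; returns the picture (384x512x3 uint8, red, green, blue); there is no depth.
- calibration(name): a dict with "fx", "fy", "cx", "cy" (pixels), "extrinsics" (4x4, takes a point from camera to world coordinates). Camera axes: x right, y up, looking along -z (the intrinsics and any distortion apply to the point x, -y, -z); pixel columns grow to the right and rows downward; lengths in m; the calibration is good to about 2 mm. A picture is of the moment at which its call begins: read the wrist's pose just before it. calibration takes no time and is no camera call; for the wrist camera it gives the pose at the moment of the call.
- finish_job(): hands the job in, once; it reports no verdict.
The state is a dict: "t": time; "joint_positions": joint angles; "qd": joint speeds; "joint_efforts": joint torques, N m; "eef_pos": TCP position; "orientation": TCP orientation; "ft_force": force on the tool from outside, world axes, zero at the start; "moment": the same for the moment, N m; "finger_gap": opening from 0.0 (shut) to 1.0 (fully open).
Only numpy, scipy, OpenCV 4.12 (cv2) and the standard library are available. Lean on these libraries where they do the work, as an engineer would, in place of code of your own. Each camera call takes 0.05 s, during which the arm holds its last target. There are 200 camera calls.

## Working session

There is one attempt and no reset: what is moved stays moved. The work goes in short steps, Python scripts to look and compute and a shell command to move; the robot and the scene stay as the last step left them, time stands still between calls to the robot, and variables do not carry over. Pictures are saved under pics/ and viewed, about 8 in all and at most 12, crops included, and the job is handed in when it is done.

```bash
mkdir -p pics; cat > h.py <<'E'
from bench import *
import numpy as np, cv2
from scipy.spatial.transform import Rotation as R
def ray(c,u,v):
    E=np.array(c["extrinsics"]); d=np.array([(u-c["cx"])/c["fx"],-(v-c["cy"])/c["fy"],-1.])
    return E[:3,3],E[:3,:3]@d
def pix(c,u,v,z):
    o,d=ray(c,u,v); return (o+d*(z-o[2])/d[2])[:2].round(4)
def proj(c,p):
    E=np.array(c["extrinsics"]); q=E[:3,:3].T@(np.array(p)-E[:3,3]); return np.round([c["cx"]+c["fx"]*q[0]/-q[2],c["cy"]-c["fy"]*q[1]/-q[2]],1)
def save(name,fn,box=None,s=1):
    im=read_camera(name)[...,::-1]
    np.save("pics/"+fn+".npy",im)
    if box: im=im[box[1]:box[3],box[0]:box[2]]
    cv2.imwrite("pics/"+fn+".png",cv2.resize(im,None,fx=s,fy=s,interpolation=cv2.INTER_CUBIC))
E
python3 - <<'E'
from h import *
s=get_state();print(s)
for n in("top","scene","wrist"):
    c=calibration(n);print(n,{k:(np.round(v,3).tolist()) for k,v in c.items()})
save("top","top1",None,1.56);
E
```

```text
{'t': 0.0, 'joint_positions': array([-1.49231687e+00,  2.63533458e-01, -4.89693739e-02,  1.25939930e+00,
        1.52340374e-05,  1.41552060e+00]), 'qd': array([ 0.00056828,  0.00175984,  0.00037562,  0.0010623 , -0.00179829,
       -0.00143329]), 'joint_efforts': array([-5.01337236e-04, -6.37627172e+01,  3.84565544e+01,  1.37626668e-02,
       -2.32165266e-04, -2.59929942e-05]), 'eef_pos': array([ 0.12160076, -0.51050748,  0.30340769]), 'orientation': array([-3.11906254e+00, -3.66217582e-01, -9.05610732e-05]), 'ft_force': array([-0.00603161,  0.30320939,  0.27053637]), 'moment': array([0.06267699, 0.00711826, 0.02590251]), 'finger_gap': 1.0016908480289752}
top {'fx': 359.398, 'fy': 359.398, 'cx': 258.091, 'cy': 194.081, 'extrinsics': [[0.015, 0.997, -0.071, 0.41], [-1.0, 0.013, -0.024, -0.035], [-0.023, 0.072, 0.997, 1.068], [0.0, 0.0, 0.0, 1.0]]}
scene {'fx': 374.733, 'fy': 374.733, 'cx': 256.464, 'cy': 190.557, 'extrinsics': [[-0.382, -0.631, 0.675, 1.325], [0.924, -0.249, 0.29, 0.349], [-0.015, 0.734, 0.679, 0.935], [0.0, 0.0, 0.0, 1.0]]}
wrist {'fx': 277.143, 'fy': 277.143, 'cx': 257.576, 'cy': 195.358, 'extrinsics': [[0.232, 0.935, 0.269, 0.19], [-0.973, 0.224, 0.064, -0.493], [-0.001, -0.277, 0.961, 0.374], [0.0, 0.0, 0.0, 1.0]]}
```

View pics/top1.png

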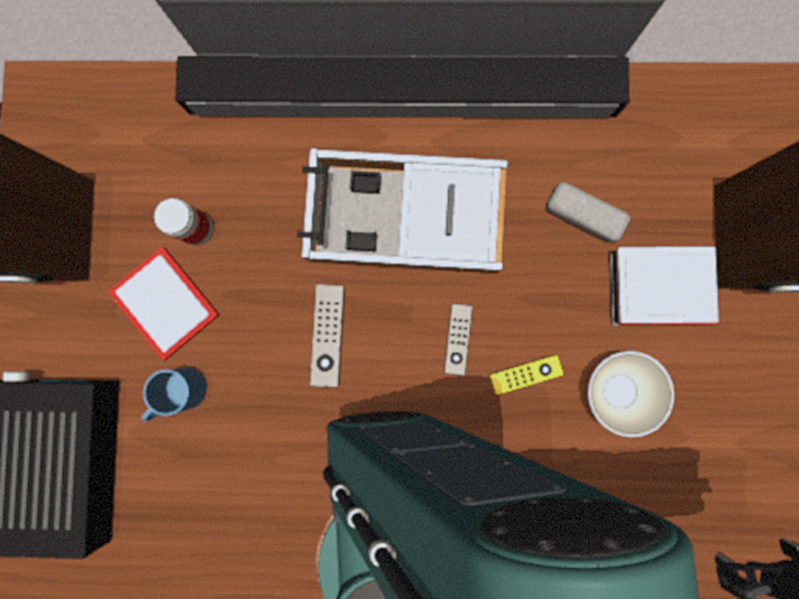

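The top view shows three candidates: a short grey remote at (458,340), a longer grey one at (327,336) and a yellow look-alike at (527,374). The short grey one fits the description. The case is centred near (405,210), with its closing end to the left (about world +y). I'll confirm in an enlarged crop.

```bash
python3 - <<'E'
from h import *
im=np.load("pics/top1.npy")[85:260,185:345]
cv2.imwrite("pics/crop1.png",cv2.resize(im,None,fx=3.4*1.4/1.4,fy=3.4,interpolation=cv2.INTER_CUBIC))
E
```

```text
(no output)
```

View pics/crop1.png

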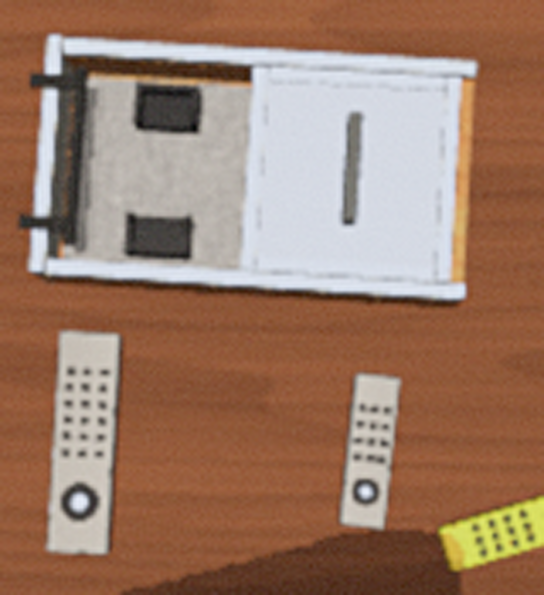

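```bash
python3 - <<'E'
from h import *
c=calibration("top")
P=lambda u,v,z:pix(c,185+u/3.4-.35,85+v/3.4-.35,z)
r=np.array([P(*p,.022) for p in((356,374),(401,377),(385,528),(340,524))])
print("remote",r.mean(0),[np.linalg.norm(r[i]-r[i-1]).round(4) for i in range(4)],np.degrees(np.arctan2(*( (r[0]+r[1]-r[2]-r[3])[::-1]))))
k=np.array([P(477,62,.064),P(465,298,.064),P(30,272,.07),P(48,35,.07)])
print("case",k,k.mean(0),[np.linalg.norm(k[i]-k[i-1]).round(4) for i in range(4)])
print("yaw ends",[np.degrees(np.arctan2(*(a-b)[::-1])).round(2) for a,b in((k[3],k[0]),(k[2],k[1]),(k[0],k[1]),(k[3],k[2]))])
d=[P(168,108,.038),P(159,236,.038)];print("cups",d,np.mean(d,0),np.linalg.norm(d[0]-d[1]))
p=[P(356,113,.088),P(348,223,.088)];print("pull",p,np.mean(p,0),np.linalg.norm(p[0]-p[1]))
E
```

```text
remote [ 0.4195   -0.113625] [np.float64(0.1284), np.float64(0.0386), np.float64(0.1292), np.float64(0.0383)] -5.635358310178786
case [[ 0.7443 -0.1968]
 [ 0.5456 -0.1872]
 [ 0.5623  0.1722]
 [ 0.7629  0.1625]] [ 0.653775 -0.012325] [np.float64(0.3598), np.float64(0.1989), np.float64(0.3598), np.float64(0.2008)]
yaw ends [np.float64(87.04), np.float64(87.34), np.float64(-2.77), np.float64(-2.77)]
cups [array([0.7107, 0.0635]), array([0.5994, 0.0691])] [0.65505 0.0663 ] 0.1114407914544759
pull [array([ 0.6932, -0.0948]), array([ 0.6024, -0.0891])] [ 0.6478  -0.09195] 0.09097873377883427
```

```bash
python3 -m handwheel '[[[0.04,0.05,0,0,0,10,0],[0.08,0.1,0,0,0,20,0],[0.12,0.15,0,0,0,30,0],[0.16,0.2,0,0,0,40,0],[0.2,0.25,0,0,0,50,0],[0.23,0.3,0,0,0,60,0],[0.26,0.34,0,0,0,70,0],[0.26,0.34,0,0,0,80,0]]]'; python3 -m handwheel '[[[0.0,0.0,0,0,0,10,0],[0.0,0.0,0,0,0,20,0],[0.0,0.0,0,0,0,30,0],[0.0,0.02,-0.02,0,0,40,0],[0.0,0.04,-0.04,0,0,50,0],[0.015,0.057,-0.06,0,0,60,0],[0.03,0.057,-0.08,0,0,70,0],[0.038,0.057,-0.08,0,0,81,0]]]'
python3 - <<'E'
from h import *
print(R.from_rotvec(get_state()["orientation"]).as_matrix().round(3),get_state()["joint_positions"])
c=calibration("wrist")
save("wrist","w1",None,1.5)
print([proj(c,(.4195,-.1136,.022))*1.5, c])
E
```

```text
t: 1.05
eef_pos: [0.3829, -0.1678, 0.3037]
orientation: [-2.141, -2.298, -0.0]
ft_force: [-0.8, -0.4, -0.2]
finger_gap: 1.001
t: 2.05
eef_pos: [0.4195, -0.1131, 0.2224]
orientation: [-0.15, -3.136, -0.002]
ft_force: [-0.1, 0.1, 1.2]
finger_gap: 1.004
[[-0.995  0.095 -0.002]
 [ 0.095  0.995  0.001]
 [ 0.003  0.001 -1.   ]] [-4.51414721e-01  1.56016942e-01 -4.21694460e-01  9.95773961e-01
 -3.66670058e-06 -3.55773549e-01]
[array([383.85, 283.5 ]), {'fx': 277.1428698911751, 'fy': 277.1428698911751, 'cx': 257.5760427532654, 'cy': 195.35788391461685, 'extrinsics': array([[ 0.09470716, -0.95658625, -0.27563255,  0.34868388],
       [ 0.99550466,  0.09128634,  0.02524434, -0.10543647],
       [ 0.0010131 , -0.27678431,  0.96093154,  0.29274281],
       [ 0.        ,  0.        ,  0.        ,  1.        ]])}]
```

View pics/w1.png

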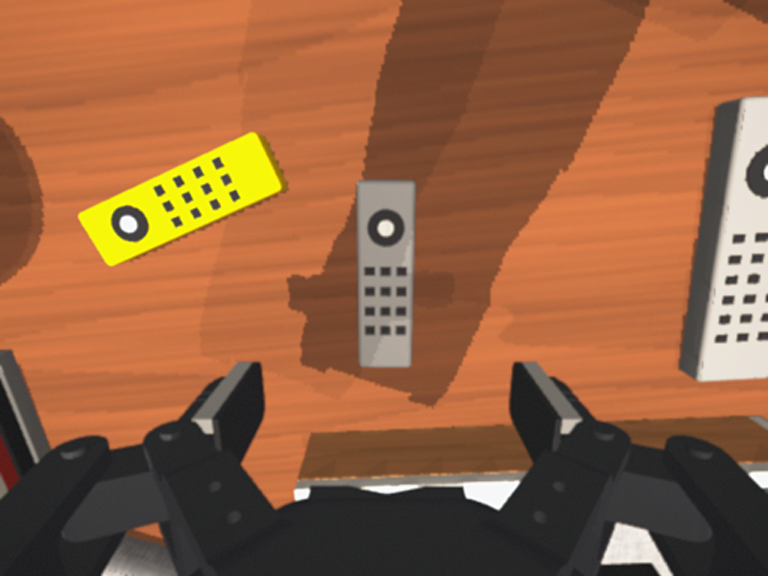

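```bash
python3 - <<'E'
from h import *
c=calibration("wrist")
r=np.array([pix(c,u/1.5,v/1.5,.022) for u,v in((357,181),(415,181),(412,367),(359,367))])
print(r,r.mean(0),[np.linalg.norm(r[i]-r[i-1]).round(4) for i in range(4)],np.degrees(np.arctan2(*(r[2]+r[3]-r[1]-r[0])[::-1])),get_state()["eef_pos"])
E
```

```text
[[ 0.3528 -0.1251]
 [ 0.356  -0.0887]
 [ 0.4842 -0.0993]
 [ 0.4809 -0.1372]] [ 0.418475 -0.112575] [np.float64(0.1287), np.float64(0.0365), np.float64(0.1286), np.float64(0.038)] -5.061370686417959 [ 0.42032803 -0.11347543  0.22299282]
```

```bash
python3 -m handwheel '[[[-0.001,0,-0.04,0,0,0,0],[-0.001,0,-0.08,0,0,0,0],[-0.001,0,-0.12,0,0,0,0],[-0.001,0,-0.137,0,0,0,0],[-0.001,0,-0.144,0,0,0,0],[-0.001,0,-0.144,0,0,0,0],[-0.001,0,-0.144,0,0,0,0.5],[-0.001,0,-0.144,0,0,0,0.9]]]' 30; python3 -m handwheel '[[[0,0,0,0,0,0,0.9],[0,0,0,0,0,0,0.9],[0,0,0,0,0,0,0.9],[0,0,0,0,0,0,0.9],[0,0,0,0,0,0,0.9]]]' 30
```

```text
t: 3.1
eef_pos: [0.4189, -0.1139, 0.0805]
orientation: [0.161, 3.136, -0.001]
ft_force: [-0.4, 0.4, -0.7]
finger_gap: 0.602
t: 3.72
eef_pos: [0.4188, -0.1138, 0.0804]
orientation: [0.161, 3.137, -0.001]
ft_force: [-2.1, -0.1, 7.9]
finger_gap: 0.436
```

```bash
python3 -m handwheel '[[[0,0,0.02,0,0,0,0.9],[0,0,0.06,0,0,0,0.9],[0.02,0.02,0.1,0,0,1,0.9],[0.06,0.05,0.13,0,0,2,0.9],[0.11,0.09,0.14,0,0,3,0.9],[0.16,0.13,0.14,0,0,3,0.9],[0.2,0.16,0.14,0,0,3,0.9],[0.2385,0.181,0.14,0,0,3,0.9]]]'; python3 -m handwheel '[[[0,0,0,0,0,0,0.9],[0,0,0,0,0,0,0.9],[0,0,0,0,0,0,0.9]]]'
python3 - <<'E'
from h import *
print(R.from_rotvec(get_state()["orientation"]).as_matrix().round(3),get_state()["joint_positions"])
save("wrist","w2",None,1.5)
E
```

```text
t: 4.72
eef_pos: [0.6583, 0.0691, 0.2197]
orientation: [-0.077, -3.14, -0.0]
ft_force: [0.9, -0.0, -1.0]
finger_gap: 0.435
t: 5.1
eef_pos: [0.6564, 0.0667, 0.2202]
orientation: [-0.08, -3.14, 0.0]
ft_force: [-0.5, 0.1, -0.7]
finger_gap: 0.434
[[-0.999  0.051 -0.   ]
 [ 0.051  0.999 -0.   ]
 [ 0.    -0.    -1.   ]] [-2.20413961e-02  5.27370312e-01  1.48265207e-01  1.19189190e+00
 -6.78927421e-05  2.85883860e-02]
```

View pics/w2.png

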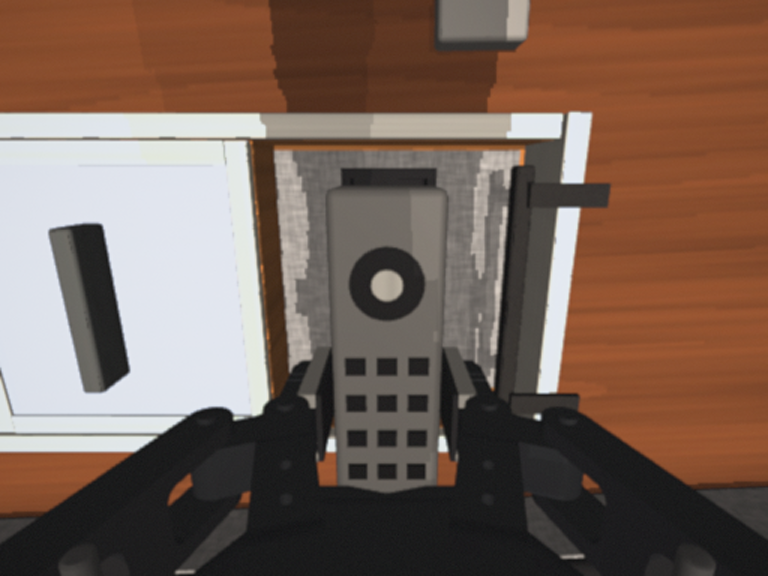

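```bash
python3 - <<'E'
from h import *
c=calibration("wrist"); s=get_state();print(s["eef_pos"])
P=lambda u,v,z:pix(c,u/1.5,v/1.5,z)
for n,u,v,z in(("cupL",341,169,.038),("cupR",437,169,.038),("rail outer left",0,114,.064),("post corner -x",591,113,.07),("rail560",560,113,.064),
 ("door lead base",248,140,.062),("remote top L",330,190,s["eef_pos"][2]-.0564),("remote top R",446,190,s["eef_pos"][2]-.0564)):
    print(n,P(u,v,z))
E
```

```text
[0.65648776 0.06671875 0.22029247]
cupL [0.5823 0.045 ]
cupR [0.585  0.1008]
rail outer left [ 0.5475 -0.1218]
post corner -x [0.5625 0.173 ]
rail560 [0.5611 0.1601]
door lead base [0.5658 0.0007]
remote top L [0.5895 0.0544]
remote top R [0.5913 0.0887]
```

```bash
python3 -m handwheel '[[[0.0015,0.0012,-0.03,0,0,0,0.9],[0.0015,0.0012,-0.06,0,0,0,0.9],[0.0015,0.0012,-0.08,0,0,0,0.9],[0.0015,0.0012,-0.09,0,0,0,0.9],[0.0015,0.0012,-0.094,0,0,0,0.9],[0.0015,0.0012,-0.094,0,0,0,0.9],[0.0015,0.0012,-0.094,0,0,0,0.9]]]'; 
python3 - <<'E'
from h import *
save("wrist","w3",None,1.5); print(get_state()["eef_pos"])
E
```

```text
t: 6.02
eef_pos: [0.6589, 0.0684, 0.1266]
orientation: [0.079, 3.14, -0.0]
ft_force: [-0.3, -0.0, -1.1]
finger_gap: 0.438
[0.65891852 0.06847389 0.12654745]
```

View pics/w3.png

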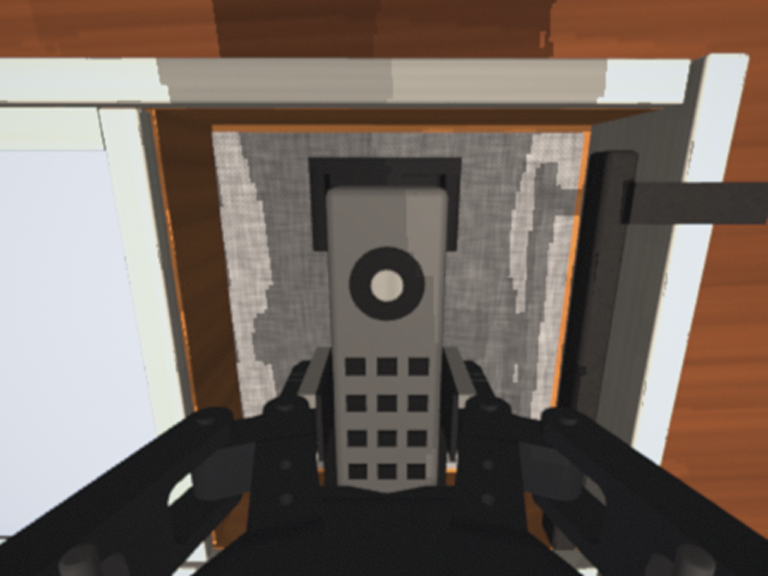

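```bash
python3 - <<'E'
from h import *
c=calibration("wrist")
P=lambda u,v,z:pix(c,u/1.5,v/1.5,z)
z=get_state()["eef_pos"][2]-.0584
print(P(309,158,.038),P(462,158,.038),P(328,188,z),P(446,188,z),P(748,55,.07),proj(c,(.6589-.065,.0684+.003,z))*1.5)
E
```

```text
[0.5815 0.0452] [0.5842 0.1007] [0.5915 0.0553] [0.5932 0.0907] [0.562  0.1727] [381.9  193.65]
```

```bash
python3 -m handwheel '[[[-0.0005,-0.0005,-0.004,0,0,0,0.9],[-0.0005,-0.0005,-0.008,0,0,0,0.9],[-0.0005,-0.0005,-0.012,0,0,0,0.9],[-0.0005,-0.0005,-0.016,0,0,0,0.9],[-0.0005,-0.0005,-0.018,0,0,0,0.9],[-0.0005,-0.0005,-0.02,0,0,0,0.9],[-0.0005,-0.0005,-0.021,0,0,0,0.9],[-0.0005,-0.0005,-0.021,0,0,0,0.9]]]'
```

```text
t: 7.08
eef_pos: [0.6581, 0.068, 0.1049]
orientation: [0.078, 3.141, -0.0]
ft_force: [-1.1, -0.1, -0.6]
finger_gap: 0.437
```

```bash
python3 -m handwheel '[[[0,0,-0.0005,0,0,0,0.9],[0,0,-0.001,0,0,0,0.9],[0,0,-0.001,0,0,0,0.9],[0,0,-0.001,0,0,0,0.9]]]'; python3 -m handwheel '[[[0,0,0,0,0,0,0.5],[0,0,0,0,0,0,0.4],[0,0,0,0,0,0,0.35],[0,0,0,0,0,0,0.3],[0,0,0,0,0,0,0.3],[0,0,0,0,0,0,0.3],[0,0,0,0,0,0,0.3]]]'
```

```text
t: 7.58
eef_pos: [0.6582, 0.068, 0.1045]
orientation: [0.078, 3.14, -0.0]
ft_force: [-3.2, 0.3, 5.7]
finger_gap: 0.437
t: 8.45
eef_pos: [0.6581, 0.068, 0.1039]
orientation: [-0.078, -3.141, -0.0]
ft_force: [-0.2, -0.2, 0.3]
finger_gap: 0.697
```

```bash
python3 -m handwheel '[[[0,0,0.01,0,0,0,0.3],[0,0,0.04,0,0,0,0.3],[0,0,0.08,0,0,0,0.3],[0,0,0.1,0,0,0,0.3],[0,0,0.12,0,0,0,0.5],[-0.02,-0.06,0.12,0,0,0,1],[-0.02,-0.1,0.12,0,0,0,1],[-0.02,-0.1,0.12,0,0,0,1]]]'; python3 -m handwheel '[[[0,0,0,0,0,0,1],[0,0,0,0,0,0,1]]]'
python3 - <<'E'
from h import *
save("wrist","w4",None,1.5); print(get_state())
E
```

```text
t: 9.45
eef_pos: [0.638, -0.0345, 0.2247]
orientation: [0.083, 3.14, -0.001]
ft_force: [-0.1, 0.8, 0.4]
finger_gap: -0.002
t: 9.7
eef_pos: [0.6382, -0.031, 0.2241]
orientation: [0.077, 3.141, 0.0]
ft_force: [1.1, 0.8, -0.4]
finger_gap: -0.001
{'t': 9.75, 'joint_positions': array([-1.76055886e-01,  4.89344151e-01,  9.10147856e-02,  1.17243553e+00,
        8.45129757e-05, -1.27365449e-01]), 'qd': array([-0.00312851,  0.00090342, -0.00087063, -0.00011209, -0.00212909,
       -0.00172985]), 'joint_efforts': array([-5.31736761e-01, -8.35251117e+01,  3.78006971e+01,  1.49292138e-02,
       -7.59834540e-03,  7.90334539e-03]), 'eef_pos': array([ 0.63819372, -0.03104005,  0.22398776]), 'orientation': array([7.64741354e-02, 3.14061787e+00, 1.23764442e-04]), 'ft_force': array([-0.29365341,  0.5259338 ,  0.0786633 ]), 'moment': array([-0.01401907,  0.00926746,  0.0308651 ]), 'finger_gap': -0.0012323278328036271}
```

View pics/w4.png

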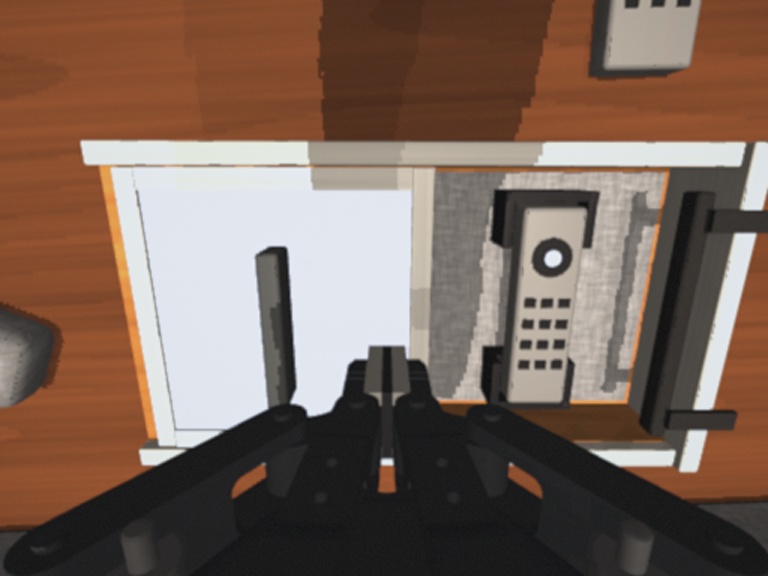

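```bash
python3 - <<'E'
from h import *
c=calibration("wrist")
P=lambda u,v,z:pix(c,u/1.5,v/1.5,z)
r=np.array([P(*p,.046) for p in((524,207),(587,209),(571,404),(508,402))])
print(r.mean(0),[np.linalg.norm(r[i]-r[i-1]).round(4) for i in range(4)])
print("pull far end",P(257,256,.088),P(275,254,.088),P(286,247,.088),"lead edge far",P(432,168,.062),"corner",P(768,143,.07))
E
```

```text
[0.6565   0.070475] [np.float64(0.1289), np.float64(0.0371), np.float64(0.1294), np.float64(0.0426)]
pull far end [ 0.6043 -0.0935] [ 0.6038 -0.0843] [ 0.6005 -0.0784] lead edge far [ 0.566  -0.0021] corner [0.5621 0.1679]
```

```bash
python3 -m handwheel '[[[0.004,-0.04,0,0,0,0,1],[0.008,-0.08,0,0,0,0,1],[0.01,-0.102,0,0,0,0,1],[0.01,-0.102,-0.02,0,0,0,1],[0.01,-0.102,-0.05,0,0,0,1],[0.01,-0.102,-0.07,0,0,0,1],[0.01,-0.102,-0.079,0,0,0,1],[0.01,-0.102,-0.079,0,0,0,1]]]'; python3 -m handwheel '[[[0,0,0,0,0,0,1],[0,0,0,0,0,0,1],[0,0,0,0,0,0,1]]]'
python3 - <<'E'
from h import *
save("wrist","w5",None,1.5); print(get_state()["eef_pos"],get_state()["ft_force"])
E
```

```text
t: 10.75
eef_pos: [0.6481, -0.1336, 0.1448]
orientation: [-0.078, -3.14, -0.0]
ft_force: [-0.4, 0.5, -0.0]
finger_gap: 0.0
t: 11.12
eef_pos: [0.6483, -0.1341, 0.1453]
orientation: [0.079, 3.14, -0.0]
ft_force: [0.7, -0.0, -0.3]
finger_gap: 0.001
[ 0.64821123 -0.13406743  0.14518897] [ 0.52444128 -0.17114575  0.48339583]
```

View pics/w5.png

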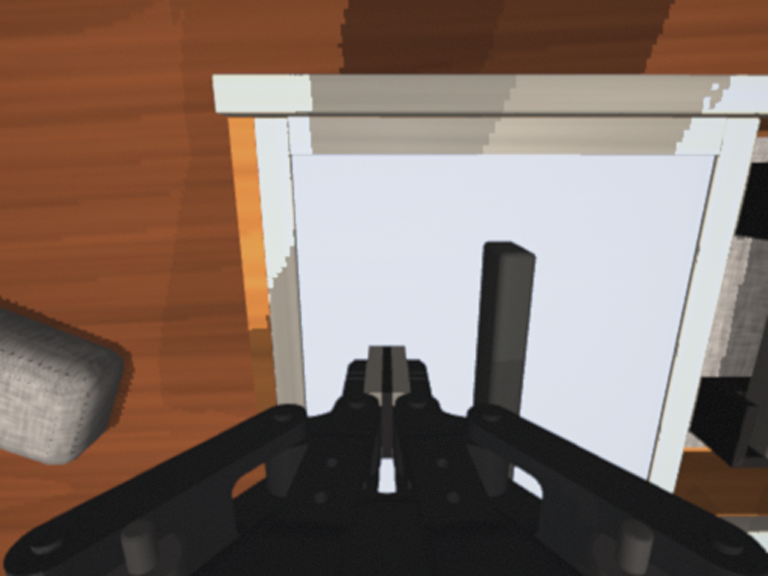

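The closed fingers stand in the gap behind the pull: fingers at (387,370), bar at (505,330), tips above the door. I'll push slowly along the case's +y.

```bash
python3 -m handwheel '[[[0,0.003,0,0,0,0,1],[0,0.006,0,0,0,0,1],[0,0.009,0,0,0,0,1],[0.001,0.012,0,0,0,0,1],[0.001,0.015,0,0,0,0,1],[0.001,0.017,0,0,0,0,1],[0.001,0.019,0,0,0,0,1],[0.001,0.021,0,0,0,0,1]]]';python3 -m handwheel '[[[0,0.002,0,0,0,0,1],[0,0.004,0,0,0,0,1],[0,0.006,0,0,0,0,1],[0,0.008,0,0,0,0,1],[0.001,0.01,0,0,0,0,1],[0.001,0.012,0,0,0,0,1],[0.001,0.014,0,0,0,0,1],[0.001,0.016,0,0,0,0,1]]]'
```

```text
t: 12.18
eef_pos: [0.6491, -0.1129, 0.1449]
orientation: [0.079, 3.141, -0.0]
ft_force: [-0.8, 0.4, 0.2]
finger_gap: 0.001
t: 13.18
eef_pos: [0.6501, -0.0969, 0.1449]
orientation: [-0.078, -3.141, -0.0]
ft_force: [-1.6, -3.0, 0.3]
finger_gap: -0.0
```

```bash
python3 -m handwheel '[[[0,0.003,0,0,0,0,1],[0,0.007,0,0,0,0,1],[0,0.011,0,0,0,0,1],[0.001,0.015,0,0,0,0,1],[0.001,0.019,0,0,0,0,1],[0.001,0.023,0,0,0,0,1],[0.001,0.027,0,0,0,0,1],[0.0015,0.031,0,0,0,0,1]]]';python3 -m handwheel '[[[0,0.004,0,0,0,0,1],[0,0.008,0,0,0,0,1],[0,0.012,0,0,0,0,1],[0.001,0.016,0,0,0,0,1],[0.001,0.02,0,0,0,0,1],[0.001,0.024,0,0,0,0,1],[0.001,0.028,0,0,0,0,1],[0.0015,0.031,0,0,0,0,1]]]';python3 -m handwheel '[[[0,0.003,0,0,0,0,1],[0,0.006,0,0,0,0,1],[0,0.009,0,0,0,0,1],[0.001,0.012,0,0,0,0,1],[0.001,0.015,0,0,0,0,1],[0.001,0.018,0,0,0,0,1],[0.001,0.02,0,0,0,0,1],[0.0015,0.022,0,0,0,0,1]]]'
```

```text
t: 14.18
eef_pos: [0.6516, -0.0657, 0.1449]
orientation: [0.078, 3.141, -0.0]
ft_force: [0.2, -3.1, 0.3]
finger_gap: -0.003
t: 15.18
eef_pos: [0.653, -0.0347, 0.1449]
orientation: [-0.078, -3.14, -0.0]
ft_force: [-1.0, -2.9, 1.6]
finger_gap: 0.0
t: 16.18
eef_pos: [0.6544, -0.0129, 0.1448]
orientation: [-0.078, -3.14, 0.0]
ft_force: [-1.7, -3.1, 0.9]
finger_gap: 0.002
```

```bash
python3 - <<'E'
from h import *
save("wrist","w6",None,1.5); print(get_state()["eef_pos"],get_state()["ft_force"])
E
```

```text
[ 0.65445497 -0.01264664  0.14482131] [-2.02044671 -1.63090323  0.62038881]
```

View pics/w6.png

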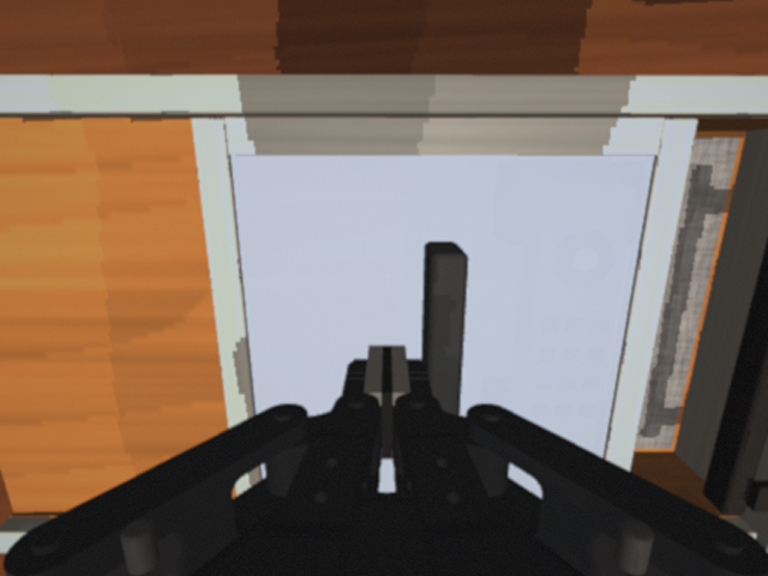

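The fingers bear on the bar at (440,380). The door's leading edge is at about (672,300) and the dark strip's near edge at about (752,300).

```bash
python3 - <<'E'
from h import *
c=calibration("wrist")
P=lambda u,v,z:pix(c,u/1.5,v/1.5,z)
print(P(672,300,.062),P(752,300,.068),P(760,260,.068),get_state()["eef_pos"])
E
```

```text
[0.6358 0.0995] [0.6352 0.1248] [0.6201 0.1247] [ 0.65445497 -0.01264664  0.14482131]
```

```bash
python3 -m handwheel '[[[0,0.002,0,0,0,0,1],[0,0.004,0,0,0,0,1],[0,0.006,0,0,0,0,1],[0,0.008,0,0,0,0,1],[0.0005,0.01,0,0,0,0,1],[0.0005,0.012,0,0,0,0,1],[0.0005,0.014,0,0,0,0,1],[0.0005,0.015,0,0,0,0,1]]]';python3 -m handwheel '[[[0,0.0005,0,0,0,0,1],[0,0.001,0,0,0,0,1],[0,0.0015,0,0,0,0,1],[0,0.002,0,0,0,0,1],[0,0.0025,0,0,0,0,1],[0,0.003,0,0,0,0,1]]]'
```

```text
t: 17.23
eef_pos: [0.6552, 0.0021, 0.1449]
orientation: [0.078, 3.141, -0.0]
ft_force: [-0.8, -3.2, -2.6]
finger_gap: -0.0
t: 17.98
eef_pos: [0.6552, 0.005, 0.1449]
orientation: [0.078, 3.14, -0.0]
ft_force: [1.4, -2.8, -2.6]
finger_gap: -0.002
```

```bash
python3 -m handwheel '[[[0,0.0005,0,0,0,0,1],[0,0.001,0,0,0,0,1],[0,0.0015,0,0,0,0,1],[0,0.002,0,0,0,0,1]]]'
```

```text
t: 18.48
eef_pos: [0.6553, 0.007, 0.145]
orientation: [0.078, 3.14, -0.0]
ft_force: [2.3, -3.3, -1.1]
finger_gap: -0.002
```

```bash
python3 -m handwheel '[[[0,0.0003,0,0,0,0,1],[0,0.0006,0,0,0,0,1],[0,0.0009,0,0,0,0,1],[0,0.0012,0,0,0,0,1]]]'
```

```text
t: 18.98
eef_pos: [0.6552, 0.0082, 0.145]
orientation: [0.078, 3.14, -0.0]
ft_force: [2.4, -2.7, -0.4]
finger_gap: 0.001
```

```bash
python3 -m handwheel '[[[0,0.0003,0,0,0,0,1],[0,0.0006,0,0,0,0,1],[0,0.0009,0,0,0,0,1],[0,0.0012,0,0,0,0,1]]]'
```

```text
t: 19.48
eef_pos: [0.6552, 0.0094, 0.1449]
orientation: [0.078, 3.141, -0.0]
ft_force: [2.1, -3.2, 1.0]
finger_gap: -0.001
```

```bash
python3 -m handwheel '[[[0,0.0003,0,0,0,0,1],[0,0.0006,0,0,0,0,1],[0,0.0009,0,0,0,0,1],[0,0.0012,0,0,0,0,1]]]'
```

```text
t: 19.98
eef_pos: [0.6551, 0.0106, 0.1449]
orientation: [0.078, 3.141, -0.0]
ft_force: [2.3, -2.7, 1.1]
finger_gap: -0.0
```

```bash
python3 -m handwheel '[[[0,0.0003,0,0,0,0,1],[0,0.0006,0,0,0,0,1],[0,0.0009,0,0,0,0,1],[0,0.0012,0,0,0,0,1]]]'
```

```text
t: 20.48
eef_pos: [0.6551, 0.0118, 0.1449]
orientation: [0.078, 3.141, -0.0]
ft_force: [1.8, -3.9, 1.0]
finger_gap: 0.002
```

```bash
python3 -m handwheel '[[[0,0.0003,0,0,0,0,1],[0,0.0006,0,0,0,0,1],[0,0.0009,0,0,0,0,1]]]'
```

```text
t: 20.85
eef_pos: [0.6551, 0.0127, 0.1448]
orientation: [-0.078, -3.141, 0.0]
ft_force: [2.8, -3.1, 0.6]
finger_gap: -0.002
```

```bash
python3 -m handwheel '[[[0,0.0003,0,0,0,0,1],[0,0.0006,0,0,0,0,1],[0,0.0009,0,0,0,0,1]]]'
```

```text
t: 21.22
eef_pos: [0.6551, 0.0136, 0.1449]
orientation: [-0.078, -3.141, 0.0]
ft_force: [2.7, -3.0, 1.7]
finger_gap: 0.002
```

```bash
python3 -m handwheel '[[[0,0.0003,0,0,0,0,1],[0,0.0006,0,0,0,0,1],[0,0.0009,0,0,0,0,1]]]'
```

```text
t: 21.6
eef_pos: [0.6551, 0.0145, 0.1449]
orientation: [0.078, 3.141, 0.0]
ft_force: [2.4, -3.7, 0.3]
finger_gap: 0.0
```

```bash
python3 -m handwheel '[[[0,0.0003,0,0,0,0,1],[0,0.0006,0,0,0,0,1],[0,0.0009,0,0,0,0,1]]]'
```

```text
t: 21.98
eef_pos: [0.6551, 0.0154, 0.1449]
orientation: [-0.078, -3.141, -0.0]
ft_force: [1.2, -3.2, -0.8]
finger_gap: -0.003
```

```bash
python3 -m handwheel '[[[0,0.0003,0,0,0,0,1],[0,0.0006,0,0,0,0,1],[0,0.0009,0,0,0,0,1]]]'
```

```text
t: 22.35
eef_pos: [0.6551, 0.0163, 0.1449]
orientation: [-0.078, -3.141, 0.0]
ft_force: [2.9, -2.8, 0.8]
finger_gap: 0.001
```

```bash
cat > ok.py <<'E'
import sys
from bench import *
s=get_state();f=s["ft_force"];print(s["eef_pos"][1].round(4),f.round(1))
sys.exit(f[1]<-5)
E
python3 -m handwheel '[[[0,0.0003,0,0,0,0,1],[0,0.0006,0,0,0,0,1]]]' >/dev/null && python3 ok.py && python3 -m handwheel '[[[0,0.0003,0,0,0,0,1],[0,0.0006,0,0,0,0,1]]]' >/dev/null && python3 ok.py && python3 -m handwheel '[[[0,0.0003,0,0,0,0,1],[0,0.0006,0,0,0,0,1]]]' >/dev/null && python3 ok.py && python3 -m handwheel '[[[0,0.0003,0,0,0,0,1],[0,0.0006,0,0,0,0,1]]]' >/dev/null && python3 ok.py && python3 -m handwheel '[[[0,0.0003,0,0,0,0,1],[0,0.0006,0,0,0,0,1]]]' >/dev/null && python3 ok.py && python3 -m handwheel '[[[0,0.0003,0,0,0,0,1],[0,0.0006,0,0,0,0,1]]]' >/dev/null && python3 ok.py
```

```text
0.0169 [ 3.1 -3.3 -0.8]False
```

```bash
sed -i 's/sys.exit(f\[1\]<-5)/sys.exit(int(f[1]<-5))/' ok.py
python3 -m handwheel '[[[0,0.0003,0,0,0,0,1],[0,0.0006,0,0,0,0,1]]]' >/dev/null && python3 ok.py && python3 -m handwheel '[[[0,0.0003,0,0,0,0,1],[0,0.0006,0,0,0,0,1]]]' >/dev/null && python3 ok.py && python3 -m handwheel '[[[0,0.0003,0,0,0,0,1],[0,0.0006,0,0,0,0,1]]]' >/dev/null && python3 ok.py && python3 -m handwheel '[[[0,0.0003,0,0,0,0,1],[0,0.0006,0,0,0,0,1]]]' >/dev/null && python3 ok.py && python3 -m handwheel '[[[0,0.0003,0,0,0,0,1],[0,0.0006,0,0,0,0,1]]]' >/dev/null && python3 ok.py && python3 -m handwheel '[[[0,0.0003,0,0,0,0,1],[0,0.0006,0,0,0,0,1]]]' >/dev/null && python3 ok.py
```

```text
0.0175 [ 2.5 -2.9  0.7]
0.0181 [ 2.7 -2.6  0.1]
0.0187 [ 2.1 -3.2  0.5]
0.0193 [ 1.1 -3.8  0. ]
0.0199 [ 2.7 -4.2 -0.3]
0.0205 [ 2.4 -2.9 -1.7]
```

```bash

python3 -m handwheel '[[[0,0.0003,0,0,0,0,1],[0,0.0006,0,0,0,0,1]]]' >/dev/null && python3 ok.py && python3 -m handwheel '[[[0,0.0003,0,0,0,0,1],[0,0.0006,0,0,0,0,1]]]' >/dev/null && python3 ok.py && python3 -m handwheel '[[[0,0.0003,0,0,0,0,1],[0,0.0006,0,0,0,0,1]]]' >/dev/null && python3 ok.py && python3 -m handwheel '[[[0,0.0003,0,0,0,0,1],[0,0.0006,0,0,0,0,1]]]' >/dev/null && python3 ok.py && python3 -m handwheel '[[[0,0.0003,0,0,0,0,1],[0,0.0006,0,0,0,0,1]]]' >/dev/null && python3 ok.py && python3 -m handwheel '[[[0,0.0003,0,0,0,0,1],[0,0.0006,0,0,0,0,1]]]' >/dev/null && python3 ok.py && python3 -m handwheel '[[[0,0.0003,0,0,0,0,1],[0,0.0006,0,0,0,0,1]]]' >/dev/null && python3 ok.py && python3 -m handwheel '[[[0,0.0003,0,0,0,0,1],[0,0.0006,0,0,0,0,1]]]' >/dev/null && python3 ok.py
```

```text
0.0211 [ 2.5 -3.1  0.1]
0.0217 [ 2.7 -3.4 -0.8]
0.0223 [ 3.  -1.7  0.5]
0.0229 [ 1.9 -3.   0.2]
0.0235 [ 2.2 -3.3 -0.4]
0.0241 [ 1.8 -3.8 -0.1]
0.0247 [ 1.7 -3.8 -0.5]
0.0253 [ 2.8 -3.4 -1. ]
```

```bash
python3 - <<'E'
from h import *
save("wrist","w7",None,1.5); print(get_state()["t"])
E
```

```text
26.15
```

View pics/w7.png

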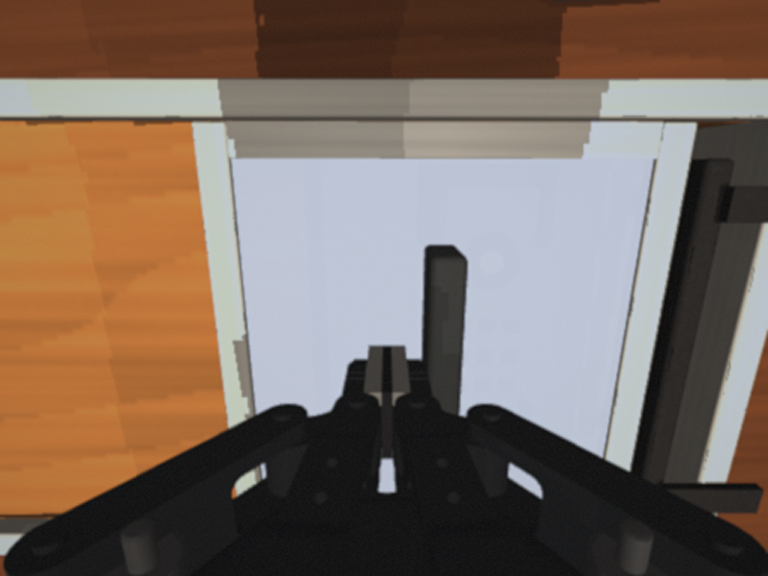

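```bash

python3 -m handwheel '[[[0,0.0003,0,0,0,0,1],[0,0.0006,0,0,0,0,1]]]' >/dev/null && python3 ok.py && python3 -m handwheel '[[[0,0.0003,0,0,0,0,1],[0,0.0006,0,0,0,0,1]]]' >/dev/null && python3 ok.py && python3 -m handwheel '[[[0,0.0003,0,0,0,0,1],[0,0.0006,0,0,0,0,1]]]' >/dev/null && python3 ok.py && python3 -m handwheel '[[[0,0.0003,0,0,0,0,1],[0,0.0006,0,0,0,0,1]]]' >/dev/null && python3 ok.py && python3 -m handwheel '[[[0,0.0003,0,0,0,0,1],[0,0.0006,0,0,0,0,1]]]' >/dev/null && python3 ok.py && python3 -m handwheel '[[[0,0.0003,0,0,0,0,1],[0,0.0006,0,0,0,0,1]]]' >/dev/null && python3 ok.py && python3 -m handwheel '[[[0,0.0003,0,0,0,0,1],[0,0.0006,0,0,0,0,1]]]' >/dev/null && python3 ok.py && python3 -m handwheel '[[[0,0.0003,0,0,0,0,1],[0,0.0006,0,0,0,0,1]]]' >/dev/null && python3 ok.py
```

```text
0.0259 [ 2.  -2.8  0. ]
0.0265 [ 3.  -3.   0.5]
0.0269 [ 1.9 -5.5 -0.9]
```

```bash

python3 -m handwheel '[[[0,0.0003,0,0,0,0,1],[0,0.0003,0,0,0,0,1]]]' && python3 -m handwheel '[[[0,0.0002,0,0,0,0,1],[0,0.0002,0,0,0,0,1]]]'
```

```text
t: 27.15
eef_pos: [0.6552, 0.027, 0.1449]
orientation: [0.079, 3.141, -0.001]
ft_force: [1.9, -6.4, -0.1]
finger_gap: -0.003
t: 27.4
eef_pos: [0.6551, 0.0271, 0.1449]
orientation: [-0.079, -3.141, 0.002]
ft_force: [2.2, -6.8, -0.1]
finger_gap: -0.0
```

```bash

python3 -m handwheel '[[[0,0.0003,0,0,0,0,1],[0,0.0006,0,0,0,0,1],[0,0.0008,0,0,0,0,1],[0,0.0008,0,0,0,0,1]]]'; python3 ok.py
```

```text
t: 27.9
eef_pos: [0.6551, 0.0273, 0.1449]
orientation: [-0.08, -3.14, 0.004]
ft_force: [2.0, -12.3, 1.0]
finger_gap: 0.001
0.0273 [  2.  -12.3   1. ]
```

```bash

python3 -m handwheel '[[[0,-0.0002,0,0,0,0,1],[0,-0.0002,0,0,0,0,1],[0,-0.0002,0,0,0,0,1],[0,-0.0002,0,0,0,0,1]]]';python3 -m handwheel '[[[0,0,0,0,0,0,1],[0,0,0,0,0,0,1],[0,0,0,0,0,0,1],[0,0,0,0,0,0,1]]]'
```

```text
t: 28.4
eef_pos: [0.6551, 0.0272, 0.1449]
orientation: [-0.08, -3.141, 0.003]
ft_force: [2.5, -10.4, -0.3]
finger_gap: -0.001
t: 28.9
eef_pos: [0.6551, 0.0272, 0.1449]
orientation: [-0.08, -3.141, 0.003]
ft_force: [1.6, -10.6, 0.3]
finger_gap: 0.0
```

```bash

python3 -m handwheel '[[[0,-0.001,0,0,0,0,1],[0,-0.003,0,0,0,0,1],[0,-0.008,0,0,0,0,1],[0,-0.015,0,0,0,0,1],[0,-0.015,0.03,0,0,0,1],[0,-0.015,0.07,0,0,0,1],[-0.05,-0.015,0.1,0,0,0,1],[-0.08,-0.015,0.12,0,0,0,1]]]'; python3 -m handwheel '[[[0,0,0,0,0,0,1],[0,0,0,0,0,0,1]]]'
python3 - <<'E'
from h import *
save("scene","s8",None,1.5); print(get_state()["t"])
im=read_camera("wrist")[...,::-1];cv2.imwrite("pics/w8.png",cv2.resize(im,None,fx=1.5,fy=1.5))
E
```

```text
t: 29.9
eef_pos: [0.5737, 0.0129, 0.2662]
orientation: [0.079, 3.14, 0.0]
ft_force: [0.1, 0.1, 0.9]
finger_gap: 0.004
t: 30.15
eef_pos: [0.5754, 0.013, 0.2646]
orientation: [0.079, 3.141, 0.0]
ft_force: [0.8, 0.8, -0.6]
finger_gap: -0.0
30.2
```

View pics/w8.png

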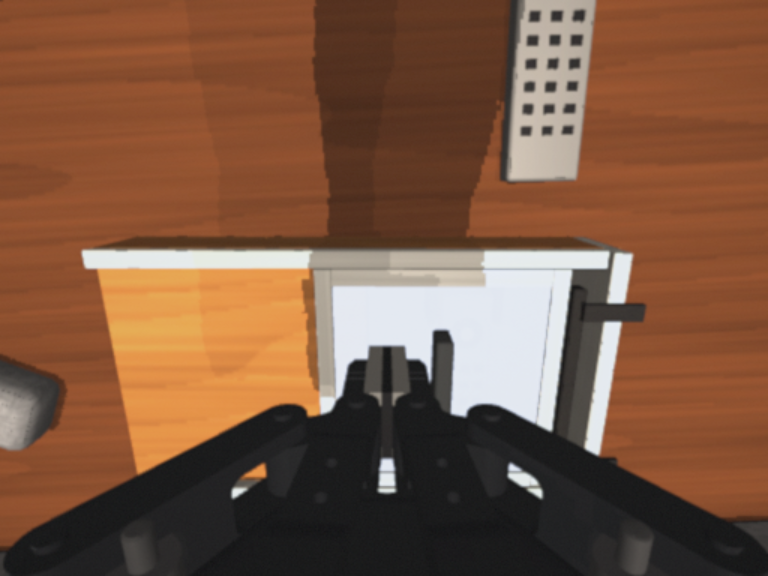

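View pics/s8.png

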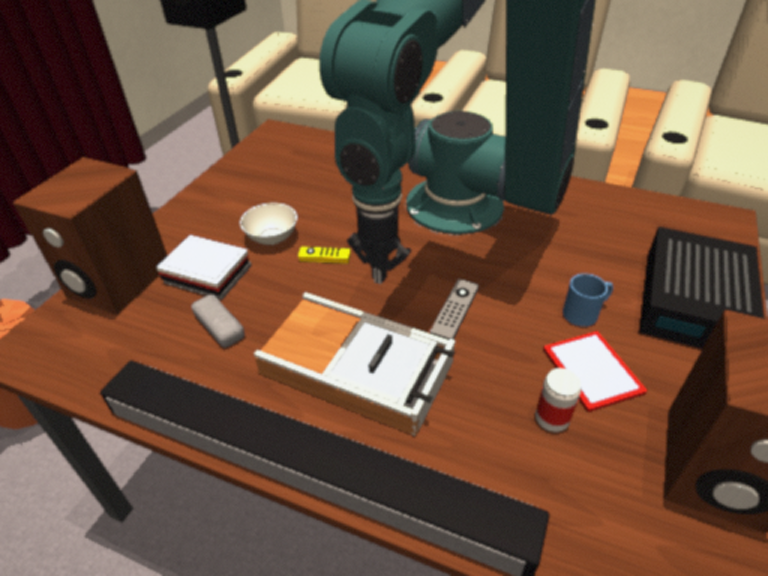

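The door's leading edge (about (565,350) in the wrist view) meets the strip at (570,350). The bystanders look undisturbed, so I'm handing in.

```bash
python3 -c "
from bench import *
print(finish_job())"
```

```text
the job is handed in; nothing more can be done
None
```

I seated the short grey remote in the dock, let go of it, and closed the door with the fingers against the pull. I then pressed the door home and handed the job in at about 30 s.

- **Seating:** The remote touched down with the tool at 104.5 mm, where the earlier grasp height put the seated level. Its force had risen to 5.7 N. A wrist picture after release showed it flat and keys up in the cups. Its centre measured about 2.5 mm from the dock in that picture, and about 0.5 mm by the tool's release position; the picture reading is the rougher one. I did not check it through the glass at the end, but the door felt a steady 3 N all the way, with no sign of striking it.
- **Closing and pressing:** The strip was felt with the tool at y ≈ 0.027 m. My camera estimate had put contact about 14 mm earlier, so I relied on feel. I then pressed at 10 to 12 N for about 1.2 s. The highest wrist reading was 12.3 N, though it is only sampled at the end of each move.
- **Final state:** After backing off, the last pictures show the door against the strip and the yellow look-alike and other things apparently where they were. I judged both by eye and did not measure them. The strip's contact force after release can't be read from the robot.

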